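Build the dish stack on the warming plate

ROBOT

A 6-joint arm with a two-finger parallel gripper is mounted at the origin on the work surface. World frame = base frame: x ahead of the robot, y to its left, z up, the work surface at z = 0. Lengths are in m, angles in rad, forces in N, time in s.
With the tool pointing down it reaches from about 0.35 to 0.725 m from the base axis. Payload 6 kg.
Tool frame: the origin (TCP) lies at the very end of the fingers, on their centre line; the grasp point (between the pads) lies 19 mm behind it (r.hold_point_z is the distance from the TCP to the grasp point, in m); z points along the fingers, y is the line along which they close (so a half turn about z gives the same grasp; the last joint's range is limited). The gripper opens to 85 mm and grips with 20 to 120 N. Pads are 22 mm wide; open, the fingers measure 114 mm over their backs; the gripper's body (76 mm by 85 mm) begins 54 mm behind the grasp point. The pads swing forward as they close: fully open they stand 13 mm farther back than shut.
Start: joints at [1.59, 0.04, 0.085, 0, -1.615, -0.334], TCP at [0.186, 0.571, 0.231] pointing down, gripper open.
Joint ranges: [-2.56, 2.56], [-1.29, 2.01], [-1.08, 1.49], [-3.29, 1.98], [-2.81, -0.18], [-2.99, 2.99]. Speed limits (rad/s): [2.57, 2.57, 3.01, 3.14, 3.14, 3.14].

INTERFACE

Orientations are given as a rotation vector (axis times angle).
In Python, from workcell import r gives the robot as it stands.
- The arm moves only by the tool drive_tool, never from a script. Its argument "rows" is a list of rows, each an object with "angular": the turn, a rotation vector about the world's x, y, z in units of 6 degrees (1.0 is 6 degrees), a list of three; "slide": the shift along the world's x, y, z in units of 60 mm (1.0 is 60 mm), a list of three; "grip": the opening, from 0 (shut) to 1 (fully open). A call has 1 to 20 rows; each row shifts and turns the commanded pose from where the row before left it; what a row does not reach is not made up. A row lasts 1/8 s, in which the tool goes at most 62.5 mm and 10.7 degrees, less where a joint would pass 70% of its speed; a pose out of reach is approached as far as the arm can. A call is refused whole if a number of a shift passes 1 or a number of a turn 1, either way. A call with a gripper value outside its range is refused whole. The fingers move at their own pace and stop on an object; "newtons" is the grip in N (left out, the last holds). Time passes only in rows, so rows that do not move let the fingers close. It gives the time, the measured TCP pose, the force, the opening and the grip force at its end, in the units of the state.
- r.get_state(): the state, without advancing time (a new reading comes with each control period).
- r.snapshot(name): name is "scene" or "top"; returns a dict with "frame" (384x512x3 uint8, red, green, blue), "range_z" (384x512 float32, m along the optical axis (not along the pixel's ray), 0 where there is no reading), "mtx" (3x3 intrinsics, pixels), "position" and "orientation" of the camera in the world. Camera axes: x right, y down, z forward; pixel columns grow to the right and rows downward; lengths in m; the calibration is good to about 2 mm. A picture is of the moment at which its call begins.
- r.hand_in(): hands the job in; it is judged then, once.
Trained networks look in a picture, given as the dict that the camera call returned (one of the last four; its "shot" number tells which), for a name from the list of things; names that differ only in an ending like _2 or _b are one class to them, and where a whole thing is asked for, a point or a joint stands for the part that bears it (a point fixed in the world has none). Each returns a list of dicts, best first, with "confidence" (0 to 1); they miss things now and then, are a little off and sometimes report something else, mostly with a low value. They report only what shows in the picture. A call takes as long as a camera call. They do not tell look-alikes from the thing itself.
- r.spot_in(picture, target): "extent" ([left, top, right, bottom] in pixels, round what is visible of it).
The state is a dict: "clock": time; "joint_pos": joint angles; "joint_vel": joint speeds; "effort": joint torques, N m; "ee_pos": TCP position; "tool_rot": TCP orientation; "force": force on the tool from outside, world axes, zero at the start; "ft_torque": the same for the moment, N m; "finger_gap": finger opening in m; "gripper_force": force on a finger pad.
Only numpy, scipy, OpenCV 4.12 (cv2) and the standard library are available. Lean on these libraries where they do the work, as an engineer would, in place of code of your own. Each camera call takes 0.05 s, during which the arm holds its last target. There are 200 camera calls.

TASK

Make up the transport stack at the microscope bench: draw the bottom (metal, red-finned) tray straight out of the magazine, leaving the white tray and brass weight above it in there, and lay it flat on the middle of the warming plate. Then stack the lidded dishes on the middle of the tray, one at a time, largest first: blue, then orange on it, then green on top. Set each down gently, keep them upright, and leave the open dish with the red sample where it is.

Things in the scene. Friction and masses are not known exactly. Their poses are not given: they have to be found in the camera images.
- magazine_floor (a point): Tray magazine, a fixed chute on the left or right: white block, blue front gate, clear walls to 71 mm above the table. Point: centre of the floor under the bottom tray, 35 mm above the table. Its own -x points out of the front outlet (11 mm high, gate face 42 mm from the point): draw the tray level that way; it is clear after 80 mm, then what lies above drops 8 mm inside.
- tray_mid (a point): Metal tray with red fin, bottom of the magazine: plate 72 mm square, 8 mm thick, 70 g; flat tongue 24 mm wide out of one edge, at its end an upright fin to pinch from above: 12 mm thick along y, 20 mm long along x, middle at x = -75 mm, top 30 mm above the tray's underside. Tongue and fin stick out in front. Point: plate's centre, 4 mm above its underside; z up, fin towards its -x.
- spare_tray_mid (a point): White tray with black fin, same shape and size as the metal tray, lying on it in the magazine, the other way round: its fin sticks out through the open back. It stays in the magazine. Point: plate's centre, 4 mm above its underside; fin towards its -x.
- weight_mid (a point): Brass follower weight, 36 mm across, 14 mm high with a 10 mm stud, about 130 g, lying loose on the white tray; it stays there. Point: its middle, 12 mm above its underside.
- warmer_top (a point): The warming plate, a fixed white box 150 x 150 mm and 24 mm high with a black top marked with a white cross at its middle. Point: centre of the top face, 24 mm above the table; x and y along its sides, z up.
- large_dish_mid (a point): The large culture dish with its blue lid on, a closed disc 60 mm across and 20 mm high (the lid is the upper part, 60 mm wide; the clear base below it is 3 mm narrower); at the start it stands flat on the table. Point: its centre, half-way up (10 mm above its underside); z up.
- medium_dish_mid (a point): The medium culture dish with its orange lid on, a closed disc 48 mm across and 18 mm high (the lid is the upper part, 48 mm wide; the clear base below it is 3 mm narrower); at the start it stands flat on the table. Point: its centre, half-way up (9 mm above its underside); z up.
- small_dish_mid (a point): The small culture dish with its green lid on, a closed disc 35 mm across and 16 mm high (the lid is the upper part, 35 mm wide; the clear base below it is 3 mm narrower); at the start it stands flat on the table. Point: its centre, half-way up (8 mm above its underside); z up.
- open_dish_mid (a point): Open clear sample dish with a red disc in it, 54 mm across, 12 mm high, standing among the lidded dishes; to be left alone. Point: its centre, half-way up.
There are look-alikes about, which are no part of the job. Leave any black or purple look-alike of the part that bears small_dish_mid alone.

How it is judged:
By the outcome, as a careful person would: the job done as asked, in the order asked, and still so for the second after the job is handed in, with the robot touching nothing.
It also fails if it takes over 115 s, if anything falls off the work surface, if the arm or the gripper's body presses on something with over 40 N, if the wrist force passes 120 N, or if a joint passes its speed limit or range.

## Working session

There is one attempt and no reset: what is moved stays moved. The work goes in short steps, Python scripts to look and compute and a tool call to move; the robot and the scene stay as the last step left them, time stands still between calls to the robot, and variables do not carry over. Pictures are saved under pics/ and viewed, at most 17 in all, crops included, and the job is handed in when it is done.

Besides the shell and the picture viewer there is one more tool, called after "Call:" as a command line: name --argument value ..., lists and objects as JSON in quotes. drive_tool: Moves the arm, as the interface text tells. Its arguments: {"type":"object","properties":{"rows":{"type":"array","items":{"type":"object","properties":{"angular":{"type":"array","items":{"type":"number"}},"slide":{"type":"array","items":{"type":"number"}},"grip":{"type":"number"}}}},"newtons":{"type":"number"}},"required":["rows"]}

```bash
mkdir -p pics; cat > h.py <<'E'
import numpy as np, cv2
from scipy.spatial.transform import Rotation as R
from workcell import r
def rot(p):
    o=np.array(p["orientation"],float)
    if o.shape==(3,3): return o
    return R.from_rotvec(o).as_matrix() if o.size==3 else R.from_quat(o).as_matrix()
def cloud(p):
    d=p["range_z"]; K=p["mtx"]; v,u=np.mgrid[:d.shape[0],:d.shape[1]]
    c=np.stack([(u-K[0,2])/K[0,0]*d,(v-K[1,2])/K[1,1]*d,d],-1)
    w=c@rot(p).T+np.array(p["position"]); w[d==0]=np.nan
    return w
def save(p,n,s=1.5): cv2.imwrite(f"pics/{n}.png",cv2.resize(p["frame"][...,::-1],None,fx=s,fy=s))
E
python3 - <<'E'
from h import *
s=r.get_state(); print(s)
for n in ["scene","top"]:
    p=r.snapshot(n); save(p,n+"0"); w=cloud(p); print(n,p["position"],p["orientation"],p["mtx"].tolist())
    for t in ["tray_mid","spare_tray_mid","weight_mid","warmer_top","large_dish_mid","medium_dish_mid","small_dish_mid","open_dish_mid","magazine_floor"]:
        for q in r.spot_in(p,t)[:4]:
            e=q["extent"]; u,v=int((e[0]+e[2])/2),int((e[1]+e[3])/2)
            print(t,round(q["confidence"],2),np.round(e),np.round(w[v,u],3))
E
```

```text
{'clock': 0.0, 'joint_pos': array([ 1.58971725e+00,  4.08241936e-02,  8.38359835e-02, -4.71008826e-04,
       -1.61546131e+00, -3.33687992e-01]), 'joint_vel': array([ 5.80253272e-05,  1.82494895e-03, -9.38406560e-04,  1.11866575e-03,
       -4.04003462e-04, -1.15698624e-03]), 'effort': array([ 2.04338030e-04, -3.68201923e+01,  3.47423244e+01,  6.93283975e+00,
       -5.36867970e-03,  4.95941805e-06]), 'ee_pos': array([0.1855809 , 0.57025497, 0.23028424]), 'tool_rot': array([ 3.10108104e+00, -4.92096280e-01, -2.72077344e-04]), 'force': array([-0.41372186, -0.19871195,  0.02456738]), 'ft_torque': array([0.02701394, 0.03280496, 0.01129541]), 'gripper_force': 0.0, 'finger_gap': 0.08528676780632151}
scene [ 1.21754184 -0.16309428  0.51707533] [-1.76815686 -1.3986656   0.74125358] [[410.90860985006975, 0.0, 259.99932874684407], [0.0, 410.90860985006975, 189.29647302066064], [0.0, 0.0, 1.0]]
spare_tray_mid 0.7 [109. 212. 148. 260.] [ 0.621 -0.253  0.05 ]
spare_tray_mid 0.64 [289. 212. 307. 230.] [0.605 0.068 0.015]
weight_mid 0.54 [113. 213. 136. 229.] [ 0.598 -0.258  0.064]
warmer_top 0.66
[... 850 characters left out ...]
0.257  0.054]
spare_tray_mid 0.96 [369. 144. 408. 205.] [ 0.611 -0.258  0.052]
weight_mid 0.57 [381. 174. 402. 193.] [ 0.59  -0.256  0.074]
warmer_top 0.9 [ 80. 157. 162. 234.] [0.561 0.287 0.028]
large_dish_mid 0.64 [281. 246. 312. 275.] [ 0.436 -0.077  0.023]
medium_dish_mid 0.81 [211. 232. 239. 255.] [0.467 0.071 0.02 ]
small_dish_mid 0.68 [184. 158. 202. 176.] [0.627 0.145 0.017]
small_dish_mid 0.67 [222. 173. 237. 193.] [0.592 0.065 0.016]
small_dish_mid 0.5 [207. 138. 219. 156.] [0.672 0.104 0.015]
small_dish_mid 0.47 [189. 191. 203. 208.] [0.557 0.133 0.015]
open_dish_mid 0.76 [277. 173. 302. 199.] [ 0.592 -0.062  0.004]
magazine_floor 0.79 [359. 161. 419. 209.] [ 0.589 -0.255  0.064]
```

View pics/scene0.png

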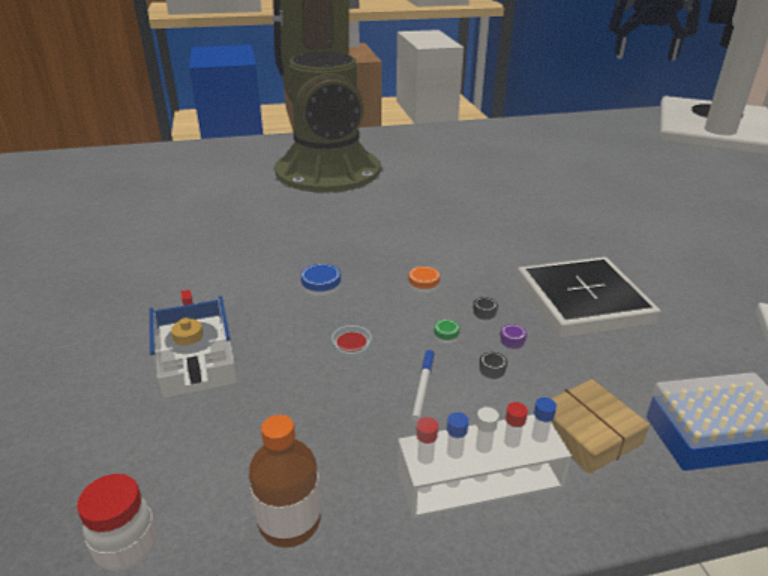

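View pics/top0.png

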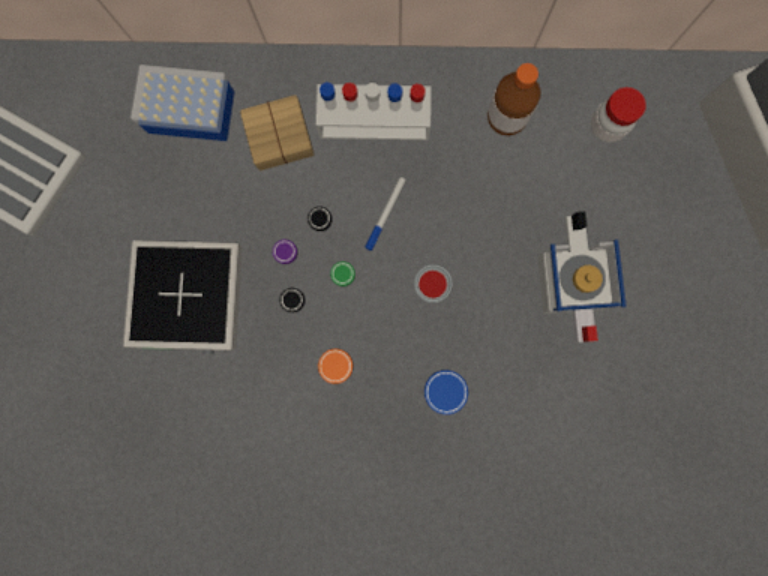

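The pictures show, at 1.5x: the magazine on the right with the red fin towards the robot at top (588,333) and the black fin at (578,222). Blue is at (446,392), orange at (335,366) and green at (343,274), with black and purple look-alikes near green. The warmer cross is at (181,295). I'll measure these by colour next.

```bash
cat >> h.py <<'E'
def ray(p,u,v,z):
    K=p["mtx"]; d=rot(p)@np.array([(u-K[0,2])/K[0,0],(v-K[1,2])/K[1,1],1]); o=np.array(p["position"])
    return o+d*(z-o[2])/d[2]
H={"blue":(100,125),"orange":(5,18),"green":(50,85),"red":(-6,4)}
def blob(p,col,z,box,smin=120,vmin=40,zr=None):
    """centroid of colour in box (px l,t,r,b), projected on height z; also min-rect"""
    h=cv2.cvtColor(p["frame"],cv2.COLOR_RGB2HSV).astype(int); hh=h[...,0].copy()
    if col=="black": m=(h[...,2]<50)
    else:
        if col=="red": hh[hh>170]-=180
        m=(hh>=H[col][0])&(hh<=H[col][1])&(h[...,1]>smin)&(h[...,2]>vmin)
    if zr: w=cloud(p)[...,2]; m&=(w>zr[0])&(w<zr[1])
    b=np.zeros_like(m); l,t,r_,bt=map(int,box); b[t:bt,l:r_]=True; m&=b
    n,lab,st,c=cv2.connectedComponentsWithStats(m.astype(np.uint8))
    if n<2: return None
    k=1+st[1:,4].argmax(); v,u=np.where(lab==k)
    rect=cv2.minAreaRect(np.stack([u,v],1).astype(np.float32))
    P=np.array([ray(p,*q,z) for q in cv2.boxPoints(rect)])
    cnt=cv2.findContours((lab==k).astype(np.uint8),cv2.RETR_EXTERNAL,cv2.CHAIN_APPROX_NONE)[0][0][:,0]
    W=np.array([ray(p,*q,z)[:2] for q in cnt]).astype(np.float32)
    return dict(n=len(u),c=ray(p,*c[k],z)[:2],px=c[k],P=P,W=W,circ=cv2.minEnclosingCircle(W),rect=cv2.minAreaRect(W))
E
python3 - <<'E'
from h import *
B={"top":dict(blue=(.020,(270,235,325,290)),orange=(.018,(205,225,245,260)),green=(.016,(215,168,242,198)),red=(.065,(375,210,405,235)),black=(.065,(370,135,400,160))),
"scene":dict(blue=(.020,(190,165,240,205)),orange=(.018,(265,172,300,196)),green=(.016,(285,208,312,232)),red=(.065,(115,188,135,205)),black=(.065,(118,232,140,258)))}
np.set_printoptions(precision=4,suppress=True)
for n in B:
    p=r.snapshot(n)
    for c,(z,b) in B[n].items():
        q=blob(p,c,z,b)
        print(n,c,q and (q["n"],q["c"],q["px"],"circ",np.round(q["circ"][0],4),round(q["circ"][1],4),"rect",q["rect"]))
    w=blob(p,"black",.024,(75,150,165,240) if n=="top" else (335,160,450,230))
    print("warmer",w["c"],w["rect"])
    if n=="top":
        e=blob(p,"blue",.071,(355,155,425,215),smin=80); print("mag walls",e["c"],e["rect"])
        cv2.imwrite("pics/mag.png",cv2.resize(p["frame"][130:240,345:435,::-1],None,fx=5,fy=5,interpolation=cv2.INTER_CUBIC))
        w=cloud(p); print(w[205:232:2,385],"\n",w[139:155:3,385],"\n", w[218,378:402:2])
E
```

```text
top blue (448, array([ 0.433 , -0.0792]), array([297.1004, 261.2054]), 'circ', array([ 0.4332, -0.0795]), 0.0245, 'rect', ((0.43301212787628174, -0.07947313785552979), (0.04706377536058426, 0.046137724071741104), 46.065162658691406))
top orange (374, array([0.4657, 0.0735]), array([222.9893, 243.5749]), 'circ', array([0.4659, 0.0729]), 0.0243, 'rect', ((0.46587106585502625, 0.07349583506584167), (0.046984292566776276, 0.04536769539117813), 1.6518388986587524))
top green (91, array([0.5943, 0.0677]), array([227.8352, 182.011 ]), 'circ', array([0.5942, 0.0677]), 0.0112, 'rect', ((0.5943593978881836, 0.06733187288045883), (0.021116599440574646, 0.02086722105741501), 46.1924934387207))
top red (94, array([ 0.5144, -0.2606]), array([392.8511, 222.0426]), 'circ', array([ 0.5145, -0.2608]), 0.0123, 'rect', ((0.5143445134162903, -0.2605113685131073), (0.019265884533524513, 0.018161045387387276), 5.682213306427002))
top black (96, array([ 0.6641, -0.25  ]), array([385.7396, 146.7396]), 'circ', array([ 0.6646, -0.2496]), 0.0136, 'rect', ((0.6643348336219788, -0.2500336766242981), (0.0222493838
[... 1770 characters left out ...]
964418053627014, 0.06969306617975235), (0.022143928334116936, 0.019850024953484535), 77.10366821289062))
scene red (57, array([ 0.5248, -0.2603]), array([123.9649, 197.8421]), 'circ', array([ 0.5241, -0.2588]), 0.0162, 'rect', ((0.5240647196769714, -0.26023003458976746), (0.032019633799791336, 0.011126534081995487), 2.1295547485351562))
scene black (67, array([ 0.6719, -0.2476]), array([129.0746, 246.6119]), 'circ', array([ 0.6698, -0.2478]), 0.0209, 'rect', ((0.6698122620582581, -0.2477513551712036), (0.04163168743252754, 0.010287199169397354), 7.384454250335693))
warmer [0.535  0.3001] ((0.5421380400657654, 0.2994635999202728), (0.11227855086326599, 0.08676879107952118), 89.54359436035156)
```

View pics/mag.png

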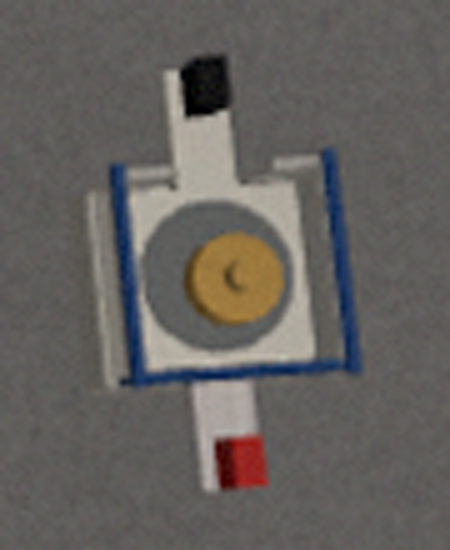

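The crop shows the fin's top face, bright red, at about (395,222.5) in full-frame pixels, with its dark side face left of it. The magazine's yaw is about 5°. I'll refine the fin top and the cross.

```bash
python3 - <<'E'
from h import *
np.set_printoptions(precision=4,suppress=True)
p=r.snapshot("top")
q=blob(p,"red",.065,(375,210,405,235),vmin=140); print(q["n"],q["c"],q["rect"])
s=r.snapshot("scene")
q=blob(s,"red",.065,(115,188,135,205),vmin=140); print(q["n"],q["c"],q["rect"],q["px"])
print("fin by hand",ray(p,394.9,222.5,.065))
for P,b in((p,(95,170,150,220)),(s,(355,175,425,215))):
    g=P["frame"][b[1]:b[3],b[0]:b[2]].mean(2)>110
    v,u=np.where(g); print("cross",len(u),ray(P,(u.min()+u.max())/2+b[0],(v.min()+v.max())/2+b[1],.024), ray(P,u.mean()+b[0],v.mean()+b[1],.024))
w=cloud(s); print("warm z",np.nanmedian(w[190:205,380:400,2])); w=cloud(p); print(np.nanmedian(w[180:210,105:135,2]))
E
```

```text
50 [ 0.5152 -0.2639] ((0.5155587792396545, -0.26380038261413574), (0.01746222749352455, 0.009800564497709274), 1.1022123098373413)
35 [ 0.5187 -0.2611] ((0.5179670453071594, -0.2612699866294861), (0.019030416384339333, 0.011499883607029915), 8.40606689453125) [123.6286 196.1714]
fin by hand [ 0.5136 -0.2645  0.065 ]
cross 93 [0.5605 0.2901 0.024 ] [0.5607 0.2914 0.024 ]
cross 910 [0.5746 0.2834 0.024 ] [0.5882 0.273  0.024 ]
warm z 0.023377056159521542
0.024477902341907498
```

Call:
drive_tool --rows '[{"angular": [0,0,1],"slide": [0.8,-0.8,0],"grip": 0.5},{"angular": [0,0,1],"slide": [0.8,-0.8,0],"grip": 0.5},{"angular": [0,0,1],"slide": [0.8,-0.8,0],"grip": 0.5},{"angular": [0,0,0.8],"slide": [0.8,-0.8,0],"grip": 0.5},{"slide": [0.8,-0.8,0],"grip": 0.5},{"slide": [0,0,0],"grip": 0.5}]' --newtons 60

```text
validation failed for argument at $.ro...
```

Call:
drive_tool --rows '[{"angular": [0,0,1],"slide": [0.8,-0.8,0],"grip": 0.5},{"angular": [0,0,1],"slide": [0.8,-0.8,0],"grip": 0.5},{"angular": [0,0,1],"slide": [0.8,-0.8,0],"grip": 0.5},{"angular": [0,0,0.8],"slide": [0.8,-0.8,0],"grip": 0.5},{"angular": [0,0,0],"slide": [0.8,-0.8,0],"grip": 0.5},{"angular": [0,0,0],"slide": [0,0,0],"grip": 0.5}]' --newtons 60

```text
clock: 1.95
ee_pos: [0.4091, 0.3467, 0.2317]
tool_rot: [-3.139, -0.122, -0.001]
force: [-0.1, -0.0, 0.3]
finger_gap: 0.043
gripper_force: 0.0
```

```bash
python3 -c "
from h import *
s=r.get_state();print(s['joint_pos'],s['clock'])"
```

```text
[ 1.07859521e+00 -1.30409950e-01 -7.96538912e-02  6.59019361e-04
 -1.62110997e+00  5.69828835e-01] 1.95
```

Call:
drive_tool --rows '[{"angular": [0,0,0.09],"slide": [0.11,-0.4,0],"grip": 0.5},{"angular": [0,0,0],"slide": [0.11,-0.6,0],"grip": 0.5},{"angular": [0,0,0],"slide": [0.11,-0.7,0],"grip": 0.5},{"angular": [0,0,0],"slide": [0.11,-0.7,0],"grip": 0.5},{"angular": [0,0,0],"slide": [0.11,-0.7,0],"grip": 0.5},{"angular": [0,0,0],"slide": [0.11,-0.7,0],"grip": 0.5},{"angular": [0,0,0],"slide": [0.11,-0.7,0],"grip": 0.5},{"angular": [0,0,0],"slide": [0.11,-0.7,0],"grip": 0.5},{"angular": [0,0,0],"slide": [0.11,-0.7,0],"grip": 0.5},{"angular": [0,0,0],"slide": [0.11,-0.7,0],"grip": 0.5},{"angular": [0,0,0],"slide": [0.11,-0.7,-0.1],"grip": 0.5},{"angular": [0,0,0],"slide": [0.11,-0.7,-0.2],"grip": 0.5},{"angular": [0,0,0],"slide": [0.11,-0.7,-0.3],"grip": 0.5},{"angular": [0,0,0],"slide": [0.11,-0.7,-0.3],"grip": 0.5},{"angular": [0,0,0],"slide": [0.11,-0.6,-0.2],"grip": 0.5},{"angular": [0,0,0],"slide": [0.11,-0.2,-0.2],"grip": 0.5},{"angular": [0,0,0],"slide": [0,0,0],"grip": 0.5},{"angular": [0,0,0],"slide": [0,0,0],"grip": 0.5}]'

```text
clock: 4.2
ee_pos: [0.5127, -0.2616, 0.1539]
tool_rot: [3.138, 0.147, 0.001]
force: [0.2, -0.2, 0.1]
finger_gap: 0.0426
gripper_force: 0.0
```

Call:
drive_tool --rows '[{"angular": [0,0,0],"slide": [0.05,-0.02,-0.4],"grip": 0.4},{"angular": [0,0,0],"slide": [0,0,-0.4],"grip": 0.4},{"angular": [0,0,0],"slide": [0,0,-0.4],"grip": 0.4},{"angular": [0,0,0],"slide": [0,0,0],"grip": 0.4},{"angular": [0,0,0],"slide": [0,0,0],"grip": 0.4}]'

```text
clock: 4.82
ee_pos: [0.5162, -0.2634, 0.0832]
tool_rot: [3.137, 0.147, 0.004]
force: [0.7, 0.3, 0.3]
finger_gap: 0.0344
gripper_force: 0.0
```

```bash
python3 - <<'E'
from h import *
s=r.snapshot("scene"); t=r.snapshot("top")
a=cv2.resize(s["frame"][140:270,80:180],(400,520),interpolation=3); b=cv2.resize(t["frame"][130:240,345:435],(400,489),interpolation=3)
b=np.vstack([b,np.zeros((31,400,3),np.uint8)])
cv2.imwrite("pics/pre.png",np.hstack([a,b])[...,::-1])
st=r.get_state()
print(st["ee_pos"])
E
```

```text
[ 0.51626778 -0.2636294   0.08322686]
```

View pics/pre.png

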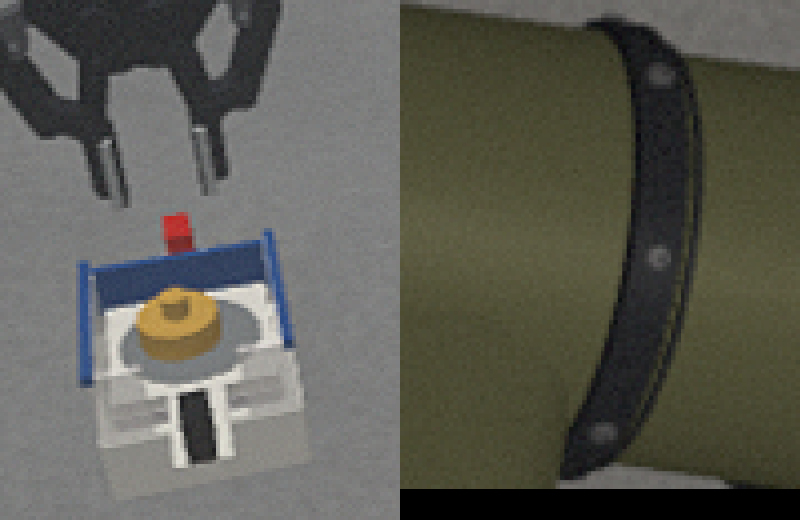

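```bash
python3 - <<'E'
from h import *
s=r.snapshot("scene")
def proj(P): c=rot(s).T@(np.array(P)-s["position"]); return s["mtx"]@c/c[2]
for P in [(0.5163,-0.2636,.0832),(0.5163,-0.2636,.065),(.516,-.259,.065)]:
    u=proj(P); print(P,u[:2],"crop",(u[0]-80)*4,(u[1]-140)*4)
E
```

```text
(0.5163, -0.2636, 0.0832) [120.66827199 187.78787328] crop 162.67308796091595 191.15149310041454
(0.5163, -0.2636, 0.065) [122.33333063 195.63726279] crop 169.33332250672407 222.54905115080624
(0.516, -0.259, 0.065) [124.80102247 195.25603056] crop 179.2040898715474 221.02412222737917
```

The left crop (the right half is just the arm) shows the tips at (112,195) and (208,185) and the fin top at (177,220). The fin lies about 2.5 mm to +y of the gripper's centre, so I'll correct, descend and grip.

Call:
drive_tool --rows '[{"angular": [0,0,0],"slide": [0,0.04,-0.2],"grip": 0.4},{"angular": [0,0,0],"slide": [0,0,-0.2],"grip": 0.4},{"angular": [0,0,0],"slide": [0,0,-0.19],"grip": 0.4},{"angular": [0,0,0],"slide": [0,0,0],"grip": 0.3},{"angular": [0,0,0],"slide": [0,0,0],"grip": 0.2},{"angular": [0,0,0],"slide": [0,0,0],"grip": 0.1},{"angular": [0,0,0],"slide": [0,0,0],"grip": 0.0},{"angular": [0,0,0],"slide": [0,0,0],"grip": 0.0},{"angular": [0,0,0],"slide": [0,0,0],"grip": 0.0}]' --newtons 40

```text
clock: 6.1
ee_pos: [0.5156, -0.2615, 0.0464]
tool_rot: [3.138, 0.145, 0.001]
force: [0.4, -0.6, 2.1]
finger_gap: 0.0108
gripper_force: 43.6
```

Call:
drive_tool --rows '[{"angular": [0,0,0],"slide": [0,0,0],"grip": 0.0},{"angular": [0,0,0],"slide": [-0.05,-0.0044,0],"grip": 0.0},{"angular": [0,0,0],"slide": [-0.08,-0.007,0],"grip": 0.0},{"angular": [0,0,0],"slide": [-0.08,-0.007,0],"grip": 0.0},{"angular": [0,0,0],"slide": [-0.08,-0.007,0],"grip": 0.0}]' --newtons 80

```text
clock: 6.72
ee_pos: [0.4981, -0.2628, 0.0462]
tool_rot: [3.138, 0.146, 0.002]
force: [4.9, 0.6, 2.3]
finger_gap: 0.0098
gripper_force: 82.3
```

Call:
drive_tool --rows '[{"angular": [0,0,0],"slide": [-0.08,-0.007,0],"grip": 0.0},{"angular": [0,0,0],"slide": [-0.08,-0.007,0],"grip": 0.0},{"angular": [0,0,0],"slide": [-0.08,-0.007,0],"grip": 0.0},{"angular": [0,0,0],"slide": [-0.08,-0.007,0],"grip": 0.0},{"angular": [0,0,0],"slide": [-0.08,-0.007,0],"grip": 0.0},{"angular": [0,0,0],"slide": [-0.08,-0.007,0],"grip": 0.0},{"angular": [0,0,0],"slide": [-0.08,-0.007,0],"grip": 0.0},{"angular": [0,0,0],"slide": [-0.08,-0.007,0],"grip": 0.0},{"angular": [0,0,0],"slide": [-0.08,-0.007,0],"grip": 0.0}]'

```text
clock: 7.85
ee_pos: [0.4541, -0.2666, 0.0457]
tool_rot: [-3.138, -0.145, 0.001]
force: [2.4, -0.2, 1.8]
finger_gap: 0.0099
gripper_force: 82.3
```

```bash
python3 - <<'E'
from h import *
s=r.snapshot("scene"); t=r.snapshot("top")
a=cv2.resize(s["frame"][140:270,80:180],(400,520),interpolation=3); b=cv2.resize(t["frame"][150:280,345:445],(400,520),interpolation=3)
cv2.imwrite("pics/pull.png",np.hstack([a,b])[...,::-1])
E
```

```text
(no output)
```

View pics/pull.png

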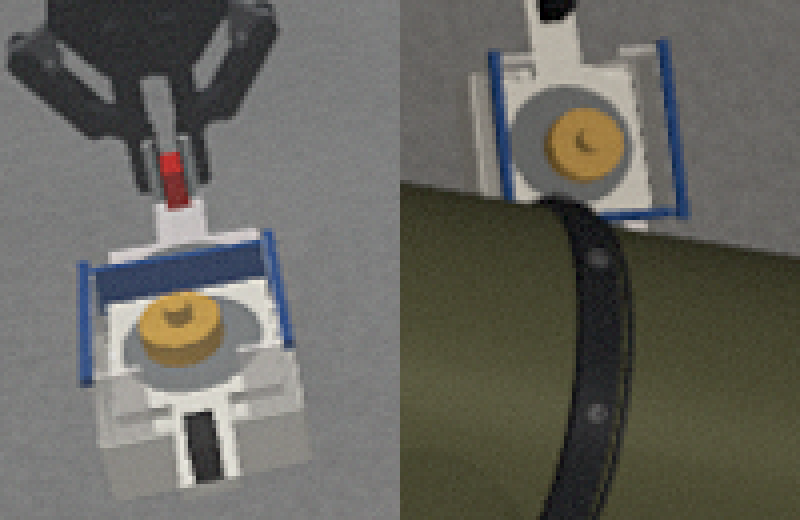

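The left crop shows the fin held between the pads at (172,180), with the tray part-way out of the gate. The white tray and weight are still in place, so I'll keep pulling.

Call:
drive_tool --rows '[{"angular": [0,0,0],"slide": [-0.08,-0.007,0.005],"grip": 0.0},{"angular": [0,0,0],"slide": [-0.08,-0.007,0.005],"grip": 0.0},{"angular": [0,0,0],"slide": [-0.08,-0.007,0],"grip": 0.0},{"angular": [0,0,0],"slide": [-0.08,-0.007,0],"grip": 0.0},{"angular": [0,0,0],"slide": [-0.08,-0.007,0],"grip": 0.0},{"angular": [0,0,0],"slide": [-0.08,-0.007,0],"grip": 0.0},{"angular": [0,0,0],"slide": [-0.08,-0.007,0],"grip": 0.0},{"angular": [0,0,0],"slide": [-0.08,-0.007,0],"grip": 0.0},{"angular": [0,0,0],"slide": [0,0,0],"grip": 0.0}]'

```text
clock: 9.07
ee_pos: [0.416, -0.27, 0.0465]
tool_rot: [3.138, 0.145, 0.0]
force: [0.4, -0.2, 0.7]
finger_gap: 0.0096
gripper_force: 81.8
```

```bash
python3 - <<'E'
from h import *
s=r.snapshot("scene"); t=r.snapshot("top")
a=cv2.resize(s["frame"][140:270,80:180],(400,520),interpolation=3); b=cv2.resize(t["frame"][150:280,345:445],(400,520),interpolation=3)
cv2.imwrite("pics/pull2.png",np.hstack([a,b])[...,::-1])
E
```

```text
(no output)
```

View pics/pull2.png

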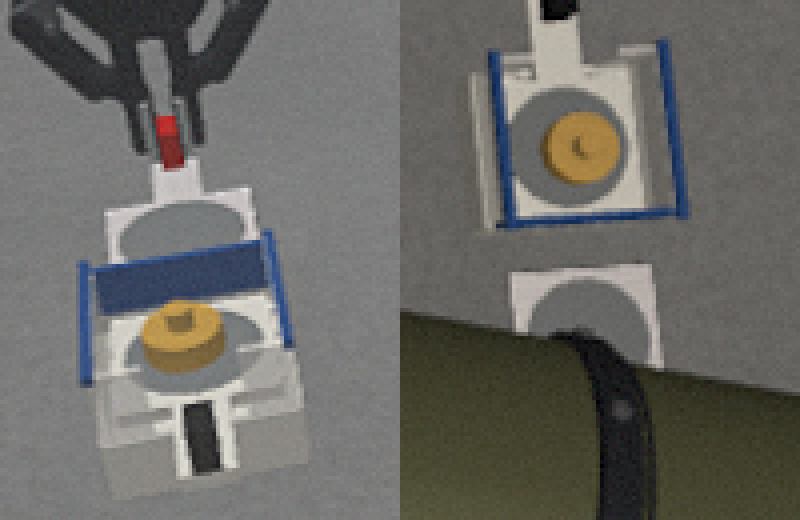

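The left crop shows the tray plate fully out, in front of the gate. The white tray has dropped inside with the weight still on it. Next I'll lift and carry the tray to the warmer.

Call:
drive_tool --rows '[{"angular": [0,0,0],"slide": [0,0,0.2],"grip": 0.0},{"angular": [0,0,0],"slide": [0,0,0.4],"grip": 0.0},{"angular": [0,0,0],"slide": [0,0,0.4],"grip": 0.0},{"angular": [0,0,-0.06],"slide": [0.07,0.2,0.3],"grip": 0.0},{"angular": [0,0,-0.06],"slide": [0.07,0.4,0.1],"grip": 0.0},{"angular": [0,0,-0.06],"slide": [0.07,0.6,0],"grip": 0.0},{"angular": [0,0,-0.06],"slide": [0.07,0.7,0],"grip": 0.0},{"angular": [0,0,-0.06],"slide": [0.07,0.7,0],"grip": 0.0},{"angular": [0,0,-0.06],"slide": [0.07,0.7,0],"grip": 0.0},{"angular": [0,0,-0.06],"slide": [0.07,0.7,0],"grip": 0.0},{"angular": [0,0,-0.06],"slide": [0.07,0.7,0],"grip": 0.0},{"angular": [0,0,-0.06],"slide": [0.07,0.7,0],"grip": 0.0},{"angular": [0,0,-0.06],"slide": [0.07,0.7,0],"grip": 0.0},{"angular": [0,0,-0.06],"slide": [0.07,0.7,0],"grip": 0.0},{"angular": [0,0,-0.06],"slide": [0.07,0.7,0],"grip": 0.0},{"angular": [0,0,-0.06],"slide": [0.07,0.7,0],"grip": 0.0},{"angular": [0,0,-0.04],"slide": [0.07,0.5,0],"grip": 0.0},{"angular": [0,0,0],"slide": [0.07,0.3,0],"grip": 0.0},{"angular": [0,0,0],"slide": [0,0,0],"grip": 0.0},{"angular": [0,0,0],"slide": [0,0,0],"grip": 0.0}]'

```text
clock: 11.68
ee_pos: [0.4793, 0.2696, 0.1306]
tool_rot: [3.141, 0.01, -0.0]
force: [-0.4, 0.5, -1.0]
finger_gap: 0.01
gripper_force: 81.8
```

```bash
python3 - <<'E'
from h import *
s=r.snapshot("scene"); t=r.snapshot("top")
a=cv2.resize(s["frame"][80:240,310:450],(420,480),interpolation=3); b=cv2.resize(t["frame"][120:260,60:170],(377,480),interpolation=3)
cv2.imwrite("pics/hov.png",np.hstack([a,b])[...,::-1])
print(r.get_state()["ee_pos"])
E
```

```text
[0.47936854 0.26937501 0.13072885]
```

View pics/hov.png

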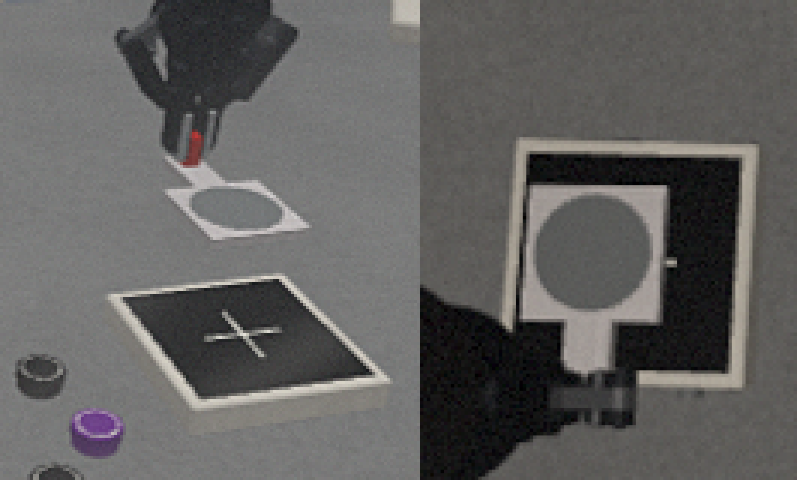

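The tray hangs level over the warmer, with the plate at (595,252) in the right crop. I'll measure its centre and tilt.

```bash
cat >> h.py <<'E'
def plate(t,zt,box,s=1):
    """plate top: white+grey rect in top view: returns centre on plane zt"""
    f=t["frame"].astype(int); w=cloud(t); l,tp,r_,b=box
    m=np.zeros(w.shape[:2],np.uint8); m[tp:b,l:r_]=1
    m&=(np.abs(w[...,2]-zt)<.012).astype(np.uint8)
    m=cv2.morphologyEx(m,cv2.MORPH_OPEN,np.ones((15,15),np.uint8))
    v,u=np.where(m); X=w[v,u]; A=np.c_[X[:,:2]-X[:,:2].mean(0),np.ones(len(X))]
    k=np.linalg.lstsq(A,X[:,2],rcond=None)[0]
    W=np.array([ray(t,a,b_,k[2])[:2] for a,b_ in zip(u,v)],np.float32)
    return k,cv2.minAreaRect(W)
E
python3 - <<'E'
from h import *
t=r.snapshot("top"); print(plate(t,.12,(75,150,170,235)))
E
```

```text
(array([-0.00193854,  0.00087569,  0.12715196]), ((0.5558207631111145, 0.2660382390022278), (0.06827355176210403, 0.07204005867242813), 3.627704620361328))
```

Call:
drive_tool --rows '[{"angular": [0,0,0],"slide": [0.04,0.2,0],"grip": 0.0},{"angular": [0,0,0],"slide": [0.035,0.2,0],"grip": 0.0},{"angular": [0,0,0],"slide": [0,0,-0.2],"grip": 0.0},{"angular": [0,0,0],"slide": [0,0,-0.4],"grip": 0.0},{"angular": [0,0,0],"slide": [0,0,-0.4],"grip": 0.0},{"angular": [0,0,0],"slide": [0,0,-0.3],"grip": 0.0},{"angular": [0,0,0],"slide": [0,0,-0.15],"grip": 0.0},{"angular": [0,0,0],"slide": [0,0,0],"grip": 0.0},{"angular": [0,0,0],"slide": [0,0,0],"grip": 0.0},{"angular": [0,0,0],"slide": [0,0,0],"grip": 0.0}]'

```text
clock: 13.08
ee_pos: [0.4842, 0.2944, 0.0444]
tool_rot: [-3.141, -0.011, -0.002]
force: [0.1, 0.2, -0.3]
finger_gap: 0.0103
gripper_force: 81.8
```

```bash
python3 - <<'E'
from h import *
t=r.snapshot("top"); print(plate(t,.04,(75,150,170,235)))
E
```

```text
(array([ 0.00362073, -0.00052202,  0.040903  ]), ((0.5588037371635437, 0.29074132442474365), (0.07158195227384567, 0.07321003079414368), 1.1011539697647095))
```

Call:
drive_tool --rows '[{"angular": [0,0,0],"slide": [0.02,0,-0.06],"grip": 0.0},{"angular": [0,0,0],"slide": [0,0,-0.04],"grip": 0.0},{"angular": [0,0,0],"slide": [0,0,-0.02],"grip": 0.0},{"angular": [0,0,0],"slide": [0,0,-0.01],"grip": 0.0},{"angular": [0,0,0],"slide": [0,0,0],"grip": 0.0},{"angular": [0,0,0],"slide": [0,0,0],"grip": 0.0}]'

```text
clock: 13.88
ee_pos: [0.485, 0.2941, 0.0357]
tool_rot: [-3.142, -0.011, -0.0]
force: [0.6, 0.1, -0.6]
finger_gap: 0.01
gripper_force: 81.9
```

Call:
drive_tool --rows '[{"angular": [0,0,0],"slide": [0,0,-0.01],"grip": 0.0},{"angular": [0,0,0],"slide": [0,0,-0.01],"grip": 0.0},{"angular": [0,0,0],"slide": [0,0,0],"grip": 0.0}]'

```text
clock: 14.25
ee_pos: [0.4852, 0.2942, 0.0355]
tool_rot: [-3.141, -0.011, -0.001]
force: [-3.3, -0.9, 6.4]
finger_gap: 0.0098
gripper_force: 82.6
```

Call:
drive_tool --rows '[{"angular": [0,0,0],"slide": [0,0,0.01],"grip": 0.1},{"angular": [0,0,0],"slide": [0,0,0],"grip": 0.3},{"angular": [0,0,0],"slide": [0,0,0],"grip": 0.35},{"angular": [0,0,0],"slide": [0,0,0],"grip": 0.35},{"angular": [0,0,0],"slide": [0,0,0.2],"grip": 0.35},{"angular": [0,0,0],"slide": [0,0,0.5],"grip": 0.4},{"angular": [0,0,0],"slide": [0,0,0.6],"grip": 0.6},{"angular": [0,0,0],"slide": [-0.08,-0.4,0.2],"grip": 1},{"angular": [0,0,0],"slide": [-0.08,-0.7,0],"grip": 1},{"angular": [0,0,0],"slide": [-0.08,-0.7,0],"grip": 1},{"angular": [0,0,0],"slide": [-0.08,-0.7,0],"grip": 1},{"angular": [0,0,0],"slide": [-0.08,-0.7,0],"grip": 1},{"angular": [0,0,0],"slide": [-0.1,-0.7,0],"grip": 1},{"angular": [0,0,0],"slide": [-0.1,-0.7,0],"grip": 1},{"angular": [0,0,0],"slide": [-0.1,-0.7,0],"grip": 1},{"angular": [0,0,0],"slide": [-0.1,-0.6,-0.1],"grip": 1},{"angular": [0,0,0],"slide": [-0.1,-0.4,-0.2],"grip": 1},{"angular": [0,0,0],"slide": [0,0,-0.2],"grip": 1},{"angular": [0,0,0],"slide": [0,0,0],"grip": 1}]'

```text
clock: 16.62
ee_pos: [0.4307, -0.0837, 0.0946]
tool_rot: [3.142, 0.01, -0.002]
force: [0.1, -0.1, 0.6]
finger_gap: 0.0857
gripper_force: 0.0
```

```bash
python3 - <<'E'
from h import *
t=r.snapshot("top"); s=r.snapshot("scene"); print(plate(t,.032,(75,150,170,235)))
q=blob(t,"red",.054,(100,200,150,260),vmin=100); print(q and (q["n"],q["c"]))
st=r.get_state(); print(st["ee_pos"],st["finger_gap"])
a=cv2.resize(s["frame"][110:240,180:450],(800,385),interpolation=3)
cv2.imwrite("pics/b1.png",a[...,::-1])
E
```

```text
(array([-0.00554307,  0.0075221 ,  0.02651204]), ((0.5590920448303223, 0.2874542772769928), (0.14791662991046906, 0.15001682937145233), 1.0795557498931885))
(64, array([0.48414911, 0.2918434 ]))
[ 0.43140253 -0.08335653  0.09563447] 0.08501146978925078
```

View pics/b1.png

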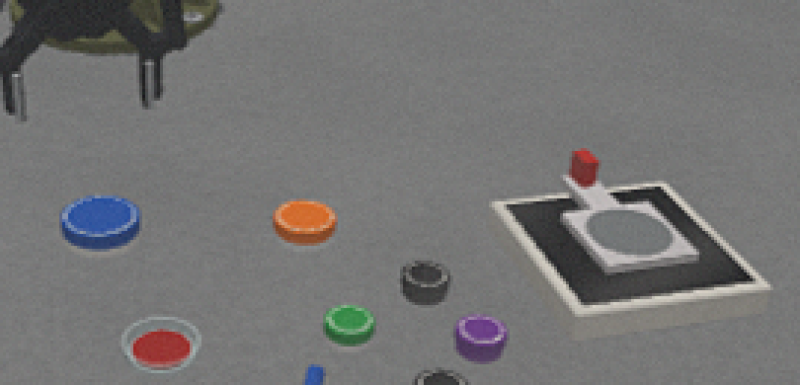

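The tray lies flat on the middle of the warmer. In the crop the lid tops are at about (100,217) blue, (304,217) orange and (348,320) green. I'll cross-check the dish positions from both cameras.

```bash
python3 - <<'E'
from h import *
s=r.snapshot("scene")
for n,u,v,z in (("blue",100,217,.02),("orange",304,217,.018),("green",348,320,.016)): print(n,ray(s,180+u/2.963,110+v/2.963,z))
def proj(P): c=rot(s).T@(np.array(P)-s["position"]); u=s["mtx"]@c/c[2]; return (u[:2]-[180,110])*2.963
st=r.get_state(); p=st["ee_pos"]; print(p)
for dy in(-.0425,.0425): print(proj([p[0],p[1]+dy,p[2]+.013]))
E
```

```text
blue [ 0.4407447 -0.0768058  0.02     ]
orange [0.47182513 0.07472219 0.018     ]
green [0.59966007 0.06854857 0.016     ]
[ 0.43149886 -0.08328576  0.09573316]
[ 23.3596054  113.63465602]
[140.98900972 101.73712229]
```

Call:
drive_tool --rows '[{"angular": [0,0,0],"slide": [0.075,0.1,-0.3],"grip": 1},{"angular": [0,0,0],"slide": [0,0,-0.5],"grip": 1},{"angular": [0,0,0],"slide": [0,0,-0.4],"grip": 1},{"angular": [0,0,0],"slide": [0,0,-0.2],"grip": 1},{"angular": [0,0,0],"slide": [0,0,-0.12],"grip": 1},{"angular": [0,0,0],"slide": [0,0,0],"grip": 0.9},{"angular": [0,0,0],"slide": [0,0,0],"grip": 0.8},{"angular": [0,0,0],"slide": [0,0,0],"grip": 0.7},{"angular": [0,0,0],"slide": [0,0,0],"grip": 0.6},{"angular": [0,0,0],"slide": [0,0,0],"grip": 0.6},{"angular": [0,0,0],"slide": [0,0,0],"grip": 0.6}]' --newtons 25

```text
clock: 18.15
ee_pos: [0.4362, -0.0779, 0.005]
tool_rot: [3.141, 0.011, 0.003]
force: [-0.4, 1.8, 5.6]
finger_gap: 0.059
gripper_force: 26.9
```

Call:
drive_tool --rows '[{"angular": [0,0,0],"slide": [0,0,0.1],"grip": 0.5},{"angular": [0,0,0],"slide": [0,0,0.3],"grip": 0.5},{"angular": [0,0,0],"slide": [0,0,0.4],"grip": 0.5},{"angular": [0,0,0],"slide": [0,0,0.5],"grip": 0.5},{"angular": [0,0,0],"slide": [0,0,0.5],"grip": 0.5},{"angular": [0,0,0],"slide": [0,0,0],"grip": 0.5}]' --newtons 35

```text
clock: 18.9
ee_pos: [0.4367, -0.0779, 0.1144]
tool_rot: [-3.141, -0.01, -0.007]
force: [-0.6, 0.4, -1.1]
finger_gap: 0.0586
gripper_force: 37.6
```

```bash
python3 - <<'E'
from h import *
s=r.snapshot("scene")
cv2.imwrite("pics/b2.png",cv2.resize(s["frame"][90:220,160:300],(560,520),interpolation=3)[...,::-1])
E
```

```text
(no output)
```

View pics/b2.png

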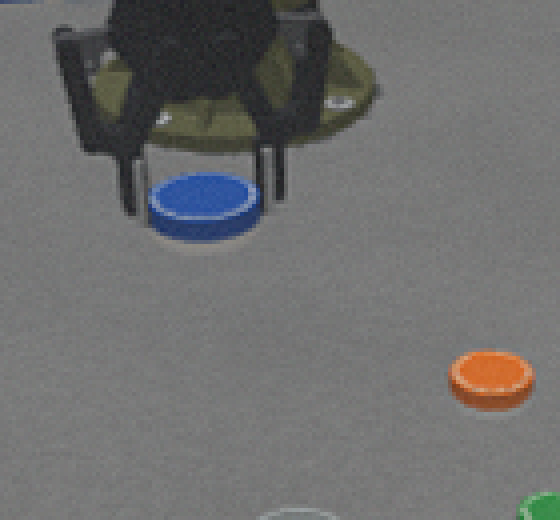

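The crop shows the blue dish held level between the pads at (206,200). I'll carry it to hover over the tray.

Call:
drive_tool --rows '[{"angular": [0,0,0],"slide": [0.18,0.3,0],"grip": 0.5},{"angular": [0,0,0],"slide": [0.18,0.5,0],"grip": 0.5},{"angular": [0,0,0],"slide": [0.18,0.62,0],"grip": 0.5},{"angular": [0,0,0],"slide": [0.18,0.62,0],"grip": 0.5},{"angular": [0,0,0],"slide": [0.18,0.62,0],"grip": 0.5},{"angular": [0,0,0],"slide": [0.18,0.62,0],"grip": 0.5},{"angular": [0,0,0],"slide": [0.18,0.62,0],"grip": 0.5},{"angular": [0,0,0],"slide": [0.18,0.62,0],"grip": 0.5},{"angular": [0,0,0],"slide": [0.18,0.62,0],"grip": 0.5},{"angular": [0,0,0],"slide": [0.18,0.62,0],"grip": 0.5},{"angular": [0,0,0],"slide": [0.18,0.42,0],"grip": 0.5},{"angular": [0,0,0],"slide": [0,0,0],"grip": 0.5},{"angular": [0,0,0],"slide": [0,0,0],"grip": 0.5}]'

```text
clock: 20.58
ee_pos: [0.5537, 0.293, 0.1105]
tool_rot: [3.14, 0.011, -0.003]
force: [0.6, 0.2, -0.3]
finger_gap: 0.0581
gripper_force: 37.7
```

```bash
python3 - <<'E'
from h import *
s=r.snapshot("scene"); t=r.snapshot("top"); print(r.get_state()["ee_pos"])
a=cv2.resize(s["frame"][90:240,330:450],(400,500),interpolation=3); b=cv2.resize(t["frame"][130:255,70:170],(400,500),interpolation=3)
cv2.imwrite("pics/b3.png",np.hstack([a,b])[...,::-1])
E
```

```text
[0.55400931 0.29250115 0.11142588]
```

View pics/b3.png

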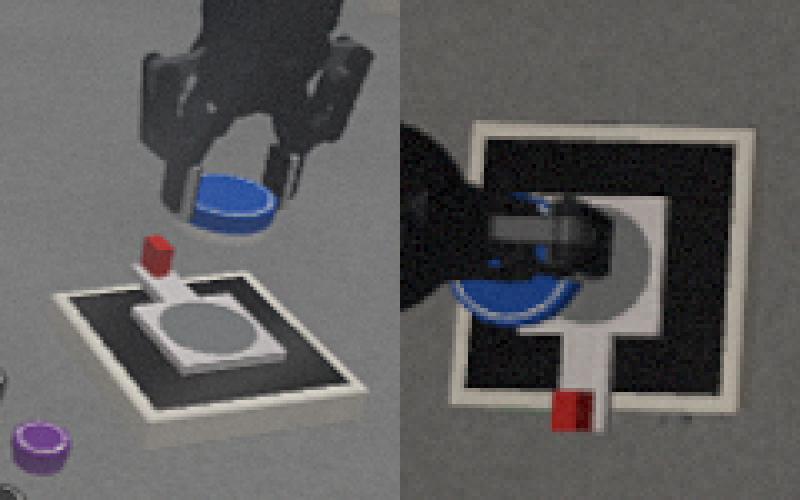

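```bash
cat >> h.py <<'E'
def circfit(t,col,z,box,R0,**k):
    """fit circle of radius R0 to outer arc of colour pixels (world plane z), robust to occlusion: smallest disc enclosing"""
    q=blob(t,col,z,box,**k); W=cv2.convexHull(q["W"])[:,0]
    from scipy.optimize import least_squares
    d=lambda x: np.hypot(*(W-x[:2]).T)-R0
    s=least_squares(lambda x:d(x),W.mean(0),loss="soft_l1",f_scale=.001)
    return s.x,np.round(d(s.x)*1000,1)
E
python3 - <<'E'
from h import *
s=r.snapshot("scene"); t=r.snapshot("top"); z=r.get_state()["ee_pos"][2]+.015; print(z)
f=lambda u,v,zz=z: np.round(ray(t,70+(u-400)/4,130+v/4,zz)[:2],4)
print("bottom",f(513,326),"top",f(513,193),"left",f(452,285))
for Rr in(.0245,.026): print(circfit(t,"blue",z,(80,175,125,215),Rr))
print("fin",blob(t,"red",.054,(100,215,125,240),vmin=100)["c"])
print("plate corners",f(668,197,.032),f(660,335,.032),f(522,335,.032))
# scene: fin & plate
g=lambda u,v,zz: np.round(ray(s,330+u/400*120,90+v/500*150,zz)[:2],4)
print("scene fin",g(154,243,.054),"disc",g(208,329,.032),"corners",g(132,308,.032),g(222,293,.032),g(287,352,.032),g(183,368,.032))
E
```

```text
0.12697863938204254
bottom [0.5201 0.2864] top [0.5802 0.2908] left [0.538  0.3151]
(array([0.55213771, 0.2908139 ]), array([-9.5, -6. , -0.5, -0.2, -0.4,  0.5,  0.8,  0.3, -0.1, -0.4,  0.9,
        0.7,  0.7, -0.6, -6.3]))
(array([0.55392514, 0.29082851]), array([-10. ,  -6.5,  -1.1,  -0.6,  -0.7,   0.6,   1. ,   0.5,   0.2,
        -0.1,   1.1,   0.8,   0.4,  -1.3,  -7. ]))
fin [0.48407715 0.29194371]
plate corners [0.5941 0.2541] [0.5228 0.2538] [0.5214 0.3243]
scene fin [0.4901 0.2897] disc [0.5661 0.2933] corners [0.5319 0.2565] [0.528  0.3246] [0.6013 0.3291] [0.6028 0.2561]
```

Call:
drive_tool --rows '[{"angular": [0,0,0],"slide": [0.06,0,0],"grip": 0.5},{"angular": [0,0,0],"slide": [0.06,0,-0.2],"grip": 0.5},{"angular": [0,0,0],"slide": [0,0,-0.4],"grip": 0.5},{"angular": [0,0,0],"slide": [0,0,-0.3],"grip": 0.5},{"angular": [0,0,0],"slide": [0,0,-0.15],"grip": 0.5},{"angular": [0,0,0],"slide": [0,0,0],"grip": 0.5},{"angular": [0,0,0],"slide": [0,0,0],"grip": 0.5}]'

```text
clock: 21.65
ee_pos: [0.562, 0.2932, 0.0499]
tool_rot: [-3.141, -0.011, -0.002]
force: [0.7, 0.1, 0.2]
finger_gap: 0.058
gripper_force: 37.7
```

```bash
python3 - <<'E'
from h import *
t=r.snapshot("top"); e=r.get_state()["ee_pos"]; z=e[2]+.015; print(e)
print(circfit(t,"blue",z,(80,165,140,230),.0245))
s=r.snapshot("scene")
a=cv2.resize(s["frame"][90:240,330:450],(400,500),interpolation=3); b=cv2.resize(t["frame"][130:255,70:170],(400,500),interpolation=3)
cv2.imwrite("pics/b4.png",np.hstack([a,b])[...,::-1])
E
```

```text
[0.56201896 0.2932072  0.0499755 ]
(array([0.55970792, 0.29180372]), array([-9.5, -0.7, -0.5, -0.7, -0.2,  0.5,  0.1,  0.3,  0.6,  0.6,  0.5,
        0.4,  0.1, -0.8, -2.6]))
```

View pics/b4.png

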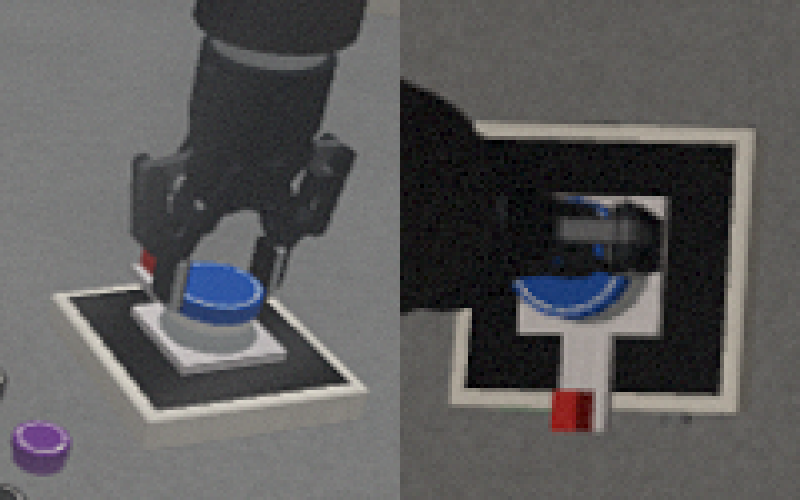

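The dish is centred over the tray, at about (570,265) in the right crop. I'll lower it gently.

Call:
drive_tool --rows '[{"angular": [0,0,0],"slide": [-0.01,-0.015,-0.1],"grip": 0.5},{"angular": [0,0,0],"slide": [0,0,-0.06],"grip": 0.5},{"angular": [0,0,0],"slide": [0,0,-0.03],"grip": 0.5},{"angular": [0,0,0],"slide": [0,0,-0.015],"grip": 0.5},{"angular": [0,0,0],"slide": [0,0,0],"grip": 0.5},{"angular": [0,0,0],"slide": [0,0,0],"grip": 0.5}]'

```text
clock: 22.5
ee_pos: [0.5611, 0.292, 0.0372]
tool_rot: [-3.142, -0.011, -0.001]
force: [-1.9, -1.2, 4.6]
finger_gap: 0.0582
gripper_force: 38.1
```

Call:
drive_tool --rows '[{"angular": [0,0,0],"slide": [0,0,0],"grip": 0.72},{"angular": [0,0,0],"slide": [0,0,0],"grip": 0.78},{"angular": [0,0,0],"slide": [0,0,0],"grip": 0.85},{"angular": [0,0,0],"slide": [0,0,0],"grip": 0.85},{"angular": [0,0,0],"slide": [0,0,0.2],"grip": 0.85},{"angular": [0,0,0],"slide": [0,0,0.5],"grip": 0.85},{"angular": [0,0,0],"slide": [0,0,0.6],"grip": 0.8},{"angular": [0,0,0],"slide": [-0.2,-0.3,0.2],"grip": 0.75},{"angular": [0,0,0],"slide": [-0.25,-0.6,0],"grip": 0.75},{"angular": [0,0,0],"slide": [-0.25,-0.6,0],"grip": 0.75},{"angular": [0,0,0],"slide": [-0.25,-0.6,0],"grip": 0.75},{"angular": [0,0,0],"slide": [-0.25,-0.6,0],"grip": 0.75},{"angular": [0,0,0],"slide": [-0.25,-0.6,0],"grip": 0.75},{"angular": [0,0,0],"slide": [-0.12,-0.32,-0.2],"grip": 0.75},{"angular": [0,0,0],"slide": [0,0,-0.3],"grip": 0.75},{"angular": [0,0,0],"slide": [0,0,0],"grip": 0.75},{"angular": [0,0,0],"slide": [0,0,0],"grip": 0.75}]'

```text
clock: 24.62
ee_pos: [0.4671, 0.0753, 0.097]
tool_rot: [3.141, 0.012, 0.0]
force: [0.3, -0.5, 0.1]
finger_gap: 0.0644
gripper_force: 0.0
```

```bash
python3 - <<'E'
from h import *
t=r.snapshot("top"); e=r.get_state()["ee_pos"]; print(e)
q=blob(t,"blue",.052,(80,160,165,240)); print("blue",q["c"],q["circ"])
q=blob(t,"orange",.018,(205,225,245,260)); print(q and q["c"])
w=cloud(t); u,v=blob(t,"blue",.052,(80,160,165,240))["px"].astype(int); print(np.nanmedian(w[v-4:v+5,u-4:u+5,2]))
E
```

```text
[0.46717965 0.07535797 0.0971506 ]
blue [0.55858114 0.29065293] ((0.5583735704421997, 0.2902420461177826), 0.024490123614668846)
None
0.052543255262743505
```

Call:
drive_tool --rows '[{"angular": [0,0,0],"slide": [0,0,-0.3],"grip": 0.75},{"angular": [0,0,0],"slide": [0,0,-0.5],"grip": 0.75},{"angular": [0,0,0],"slide": [0,0,-0.4],"grip": 0.75},{"angular": [0,0,0],"slide": [0,0,-0.2],"grip": 0.75},{"angular": [0,0,0],"slide": [0,0,-0.1],"grip": 0.75},{"angular": [0,0,0],"slide": [0,0,0],"grip": 0.7},{"angular": [0,0,0],"slide": [0,0,0],"grip": 0.65},{"angular": [0,0,0],"slide": [0,0,0],"grip": 0.6},{"angular": [0,0,0],"slide": [0,0,0],"grip": 0.55},{"angular": [0,0,0],"slide": [0,0,0],"grip": 0.45},{"angular": [0,0,0],"slide": [0,0,0],"grip": 0.4}]' --newtons 25

```text
clock: 26.05
ee_pos: [0.4672, 0.0749, 0.0074]
tool_rot: [-3.141, -0.011, -0.002]
force: [-1.7, 0.6, 6.1]
finger_gap: 0.0466
gripper_force: 25.3
```

Call:
drive_tool --rows '[{"angular": [0,0,0],"slide": [0,0,0.1],"grip": 0.4},{"angular": [0,0,0],"slide": [0,0,0.4],"grip": 0.4},{"angular": [0,0,0],"slide": [0,0,0.5],"grip": 0.4},{"angular": [0,0,0],"slide": [0,0,0.5],"grip": 0.4},{"angular": [0,0,0],"slide": [0.1,0.22,0.33],"grip": 0.4},{"angular": [0,0,0],"slide": [0.25,0.5,0],"grip": 0.4},{"angular": [0,0,0],"slide": [0.25,0.6,0],"grip": 0.4},{"angular": [0,0,0],"slide": [0.25,0.6,0],"grip": 0.4},{"angular": [0,0,0],"slide": [0.25,0.6,0],"grip": 0.4},{"angular": [0,0,0],"slide": [0.25,0.6,0],"grip": 0.4},{"angular": [0,0,0],"slide": [0.15,0.3,0],"grip": 0.4},{"angular": [0,0,0],"slide": [0.05,0.2,0],"grip": 0.4},{"angular": [0,0,0],"slide": [0,0,-0.3],"grip": 0.4},{"angular": [0,0,0],"slide": [0,0,-0.3],"grip": 0.4},{"angular": [0,0,0],"slide": [0,0,0],"grip": 0.4},{"angular": [0,0,0],"slide": [0,0,0],"grip": 0.4}]' --newtons 35

```text
clock: 28.05
ee_pos: [0.5599, 0.2915, 0.0807]
tool_rot: [3.141, 0.01, 0.001]
force: [-0.2, -0.4, -0.5]
finger_gap: 0.0461
gripper_force: 36.0
```

```bash
python3 - <<'E'
from h import *
t=r.snapshot("top"); e=r.get_state()["ee_pos"]; z=e[2]+.0106; print(e)
for R0 in(.0225,.0240): print(circfit(t,"orange",z,(80,165,140,230),R0))
s=r.snapshot("scene")
a=cv2.resize(s["frame"][90:240,330:450],(400,500),interpolation=3); b=cv2.resize(t["frame"][130:255,70:170],(400,500),interpolation=3)
cv2.imwrite("pics/o1.png",np.hstack([a,b])[...,::-1])
E
```

```text
[0.56006111 0.29179112 0.08118319]
(array([0.55629191, 0.28969715]), array([-12.7,  -0.2,   0.5,   0.7,   0.4,  -0.7,  -1. ,  -0.8,  -0.5,
        -0.1,   0.5,   1.3,   1.5,   2.4,   3.4,   2.5,  -0.1,  -9.5,
       -11.2]))
(array([0.55812628, 0.28938251]), array([-13.2,  -0.6,   0.2,   0.6,   0.4,  -0.5,  -0.6,  -0.6,  -0.3,
         0.1,   0.6,   1.3,   1.3,   2. ,   2.5,   1.5,  -1.2, -10.3,
       -11.8]))
```

View pics/o1.png

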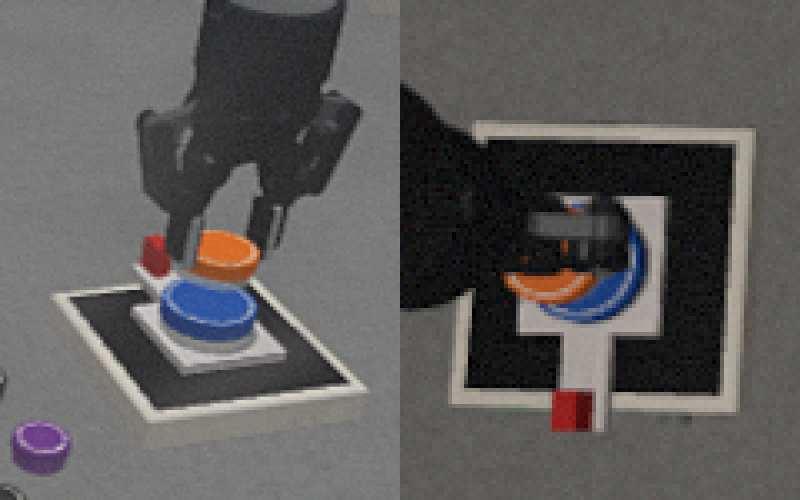

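The orange dish is level and centred over blue. It needs about 1 mm in +x, then I'll lower it.

Call:
drive_tool --rows '[{"angular": [0,0,0],"slide": [0.02,0,-0.2],"grip": 0.4},{"angular": [0,0,0],"slide": [0,0,-0.09],"grip": 0.4},{"angular": [0,0,0],"slide": [0,0,-0.04],"grip": 0.4},{"angular": [0,0,0],"slide": [0,0,-0.02],"grip": 0.4},{"angular": [0,0,0],"slide": [0,0,-0.01],"grip": 0.4},{"angular": [0,0,0],"slide": [0,0,0],"grip": 0.4},{"angular": [0,0,0],"slide": [0,0,0],"grip": 0.4}]'

```text
clock: 29.02
ee_pos: [0.5612, 0.292, 0.0596]
tool_rot: [-3.141, -0.011, -0.001]
force: [-1.4, -1.6, 4.9]
finger_gap: 0.0461
gripper_force: 36.6
```

Call:
drive_tool --rows '[{"angular": [0,0,0],"slide": [0,0,0],"grip": 0.57},{"angular": [0,0,0],"slide": [0,0,0],"grip": 0.63},{"angular": [0,0,0],"slide": [0,0,0],"grip": 0.7},{"angular": [0,0,0],"slide": [0,0,0],"grip": 0.7},{"angular": [0,0,0],"slide": [0,0,0.2],"grip": 0.7},{"angular": [0,0,0],"slide": [0,0,0.5],"grip": 0.7},{"angular": [0,0,0],"slide": [0,0,0.5],"grip": 0.7},{"angular": [0,0,0],"slide": [0.07,-0.3,0],"grip": 0.6},{"angular": [0,0,0],"slide": [0.1,-0.6,0],"grip": 0.6},{"angular": [0,0,0],"slide": [0.1,-0.6,0],"grip": 0.6},{"angular": [0,0,0],"slide": [0.1,-0.6,0],"grip": 0.6},{"angular": [0,0,0],"slide": [0.1,-0.6,0],"grip": 0.6},{"angular": [0,0,0],"slide": [0.1,-0.6,0],"grip": 0.6},{"angular": [0,0,0],"slide": [0,-0.4,-0.2],"grip": 0.6},{"angular": [0,0,0],"slide": [0,0,-0.4],"grip": 0.6},{"angular": [0,0,0],"slide": [0,0,0],"grip": 0.6},{"angular": [0,0,0],"slide": [0,0,0],"grip": 0.6}]'

```text
clock: 31.15
ee_pos: [0.5955, 0.0699, 0.0957]
tool_rot: [3.141, 0.011, 0.001]
force: [0.1, -0.7, 0.4]
finger_gap: 0.0512
gripper_force: 0.0
```

```bash
python3 - <<'E'
from h import *
t=r.snapshot("top"); e=r.get_state()["ee_pos"]; print(e)
q=blob(t,"orange",.070,(80,160,165,240)); print("orange",q["c"],q["circ"])
w=cloud(t); u,v=q["px"].astype(int); print(np.nanmedian(w[v-4:v+5,u-4:u+5,2]))
s=r.snapshot("scene")
a=cv2.resize(s["frame"][120:260,250:450],(800,560),interpolation=3)
cv2.imwrite("pics/g1.png",a[...,::-1])
E
```

```text
[0.59564895 0.0701386  0.09608629]
orange [0.54476928 0.28017323] ((0.5485716462135315, 0.283158540725708), 0.020770974457263947)
0.07090088218307072
```

View pics/g1.png

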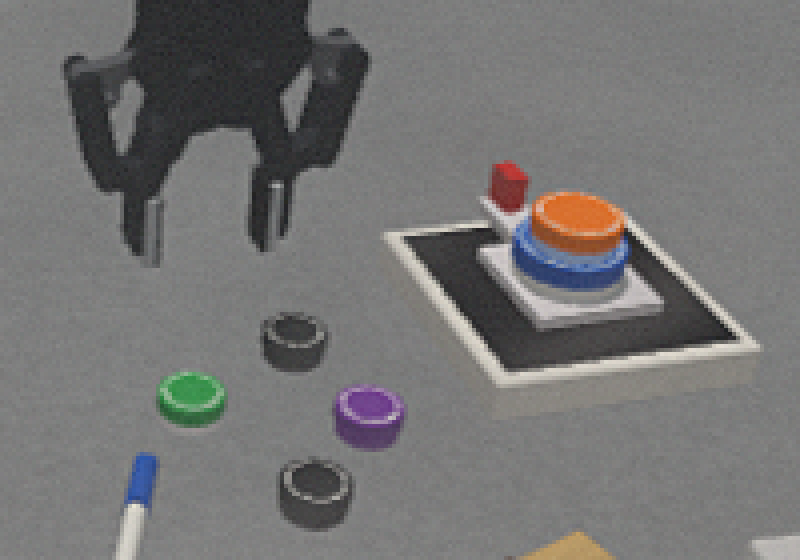

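The crop shows orange sitting on blue on the tray at (577,240). Green at (192,397) is under the gripper, and the look-alikes are clear of it. I'll descend and grip it.

Call:
drive_tool --rows '[{"angular": [0,0,0],"slide": [0,0,-0.3],"grip": 0.6},{"angular": [0,0,0],"slide": [0,0,-0.5],"grip": 0.6},{"angular": [0,0,0],"slide": [0,0,-0.4],"grip": 0.6},{"angular": [0,0,0],"slide": [0,0,-0.2],"grip": 0.6},{"angular": [0,0,0],"slide": [0,0,-0.06],"grip": 0.6},{"angular": [0,0,0],"slide": [0,0,0],"grip": 0.55},{"angular": [0,0,0],"slide": [0,0,0],"grip": 0.5},{"angular": [0,0,0],"slide": [0,0,0],"grip": 0.45},{"angular": [0,0,0],"slide": [0,0,0],"grip": 0.4},{"angular": [0,0,0],"slide": [0,0,0],"grip": 0.3},{"angular": [0,0,0],"slide": [0,0,0],"grip": 0.25}]' --newtons 25

```text
clock: 32.62
ee_pos: [0.5956, 0.0701, 0.008]
tool_rot: [-3.141, -0.011, -0.002]
force: [-2.3, 1.5, 5.2]
finger_gap: 0.0336
gripper_force: 24.8
```

Call:
drive_tool --rows '[{"angular": [0,0,0],"slide": [0,0,0.1],"grip": 0.25},{"angular": [0,0,0],"slide": [0,0,0.4],"grip": 0.25},{"angular": [0,0,0],"slide": [0,0,0.5],"grip": 0.25},{"angular": [0,0,0],"slide": [0,0,0.5],"grip": 0.25},{"angular": [0,0,0],"slide": [0,0.2,0.4],"grip": 0.25},{"angular": [0,0,0],"slide": [-0.1,0.5,0.1],"grip": 0.25},{"angular": [0,0,0],"slide": [-0.1,0.6,0],"grip": 0.25},{"angular": [0,0,0],"slide": [-0.1,0.6,0],"grip": 0.25},{"angular": [0,0,0],"slide": [-0.1,0.6,0],"grip": 0.25},{"angular": [0,0,0],"slide": [-0.1,0.6,0],"grip": 0.25},{"angular": [0,0,0],"slide": [-0.075,0.4,0],"grip": 0.25},{"angular": [0,0,0],"slide": [0,0.2,0],"grip": 0.25},{"angular": [0,0,0],"slide": [0,0,-0.2],"grip": 0.25},{"angular": [0,0,0],"slide": [0,0,-0.2],"grip": 0.25},{"angular": [0,0,0],"slide": [0,0,0],"grip": 0.25},{"angular": [0,0,0],"slide": [0,0,0],"grip": 0.25}]' --newtons 30

```text
clock: 34.62
ee_pos: [0.5609, 0.2914, 0.1033]
tool_rot: [3.141, 0.009, 0.0]
force: [-0.6, -0.5, -0.6]
finger_gap: 0.033
gripper_force: 29.9
```

```bash
python3 - <<'E'
from h import *
t=r.snapshot("top"); print(r.get_state()["ee_pos"])
s=r.snapshot("scene")
a=cv2.resize(s["frame"][90:240,330:450],(400,500),interpolation=3); b=cv2.resize(t["frame"][130:255,70:170],(400,500),interpolation=3)
cv2.imwrite("pics/g2.png",np.hstack([a,b])[...,::-1])
E
```

```text
[0.56097689 0.29159439 0.10364722]
```

View pics/g2.png

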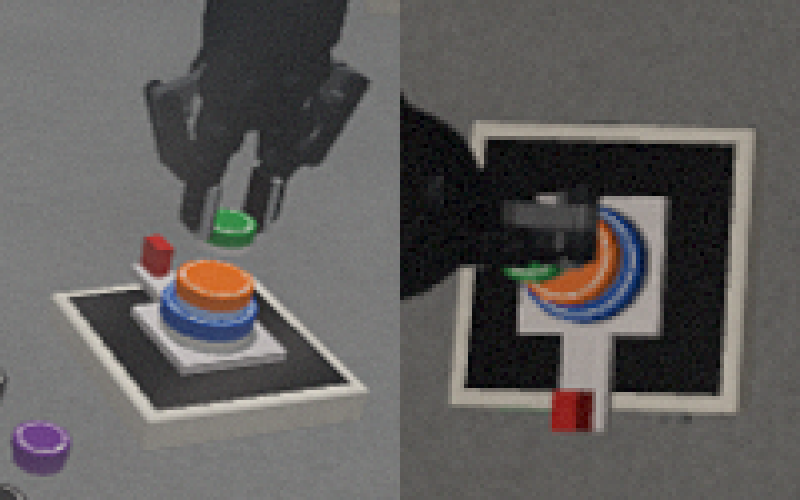

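```bash
python3 - <<'E'
from h import *
s=r.snapshot("scene")
g=lambda u,v,zz: np.round(ray(s,330+u*.3,90+v*.3,zz)[:2],4)
print(g(234,222,.1116),g(215,281,.07),g(209,300,.052))
t=r.snapshot("top"); f=lambda u,v,zz: np.round(ray(t,70+(u-400)/4,130+v/4,zz)[:2],4)
print("bottoms", f(530,280,.1116),f(565,308,.07),f(590,323,.052), "rights",f(622,250,.07),f(646,250,.052))
E
```

```text
[0.5675 0.2937] [0.568  0.2893] [0.5623 0.292 ]
bottoms [0.5423 0.2871] [0.5328 0.2875] [0.5269 0.282 ] rights [0.5617 0.2616] [0.564  0.2564]
```

Call:
drive_tool --rows '[{"angular": [0,0,0],"slide": [-0.015,0,-0.2],"grip": 0.25},{"angular": [0,0,0],"slide": [0,0.005,-0.12],"grip": 0.25},{"angular": [0,0,0],"slide": [0,0,-0.06],"grip": 0.25},{"angular": [0,0,0],"slide": [0,0,-0.03],"grip": 0.25},{"angular": [0,0,0],"slide": [0,0,-0.015],"grip": 0.25},{"angular": [0,0,0],"slide": [0,0,0],"grip": 0.25},{"angular": [0,0,0],"slide": [0,0,0],"grip": 0.25}]'

```text
clock: 35.7
ee_pos: [0.5599, 0.2923, 0.0781]
tool_rot: [-3.141, -0.011, -0.001]
force: [-0.6, -0.6, 1.4]
finger_gap: 0.0332
gripper_force: 30.1
```

Call:
drive_tool --rows '[{"angular": [0,0,0],"slide": [0,0,-0.008],"grip": 0.25},{"angular": [0,0,0],"slide": [0,0,0],"grip": 0.25},{"angular": [0,0,0],"slide": [0,0,0],"grip": 0.42},{"angular": [0,0,0],"slide": [0,0,0],"grip": 0.48},{"angular": [0,0,0],"slide": [0,0,0],"grip": 0.55},{"angular": [0,0,0],"slide": [0,0,0],"grip": 0.55},{"angular": [0,0,0],"slide": [0,0,0.2],"grip": 0.55},{"angular": [0,0,0],"slide": [0,0,0.5],"grip": 0.55},{"angular": [0,0,0],"slide": [0,0,0.5],"grip": 0.55},{"angular": [0,0,0],"slide": [0,0,0.4],"grip": 0.55},{"angular": [0,0,0],"slide": [-0.3,-0.6,0],"grip": 0.55},{"angular": [0,0,0],"slide": [-0.3,-0.6,0],"grip": 0.55},{"angular": [0,0,0],"slide": [-0.3,-0.6,0],"grip": 0.55},{"angular": [0,0,0],"slide": [-0.3,-0.6,0],"grip": 0.55},{"angular": [0,0,0],"slide": [-0.3,-0.6,0],"grip": 0.55},{"angular": [0,0,0],"slide": [0,0,0],"grip": 0.55},{"angular": [0,0,0],"slide": [0,0,0],"grip": 0.55}]'

```text
clock: 37.83
ee_pos: [0.47, 0.1125, 0.1741]
tool_rot: [-3.141, -0.01, -0.002]
force: [-1.7, 0.1, -0.2]
finger_gap: 0.0471
gripper_force: 0.0
```

```bash
python3 - <<'E'
from h import *
t=r.snapshot("top"); s=r.snapshot("scene")
for c,z in(("blue",.052),("orange",.07),("green",.086)):
    q=blob(t,c,z,(80,160,165,240)); print(c,q["c"],np.round(q["circ"][0],4),round(q["circ"][1],4))
q=blob(t,"red",.054,(100,200,150,260),vmin=100); print(q["c"])
a=cv2.resize(s["frame"][120:270,90:450],(800,333),interpolation=3); b=cv2.resize(t["frame"][150:240,75:165],(260,260),interpolation=3)
c=np.zeros((260,800,3),np.uint8); c[:,:260]=b; c[:,300:560]=cv2.resize(t["frame"][130:220,345:435],(260,260),interpolation=3)
cv2.imwrite("pics/end.png",np.vstack([a,c])[...,::-1])
E
```

```text
blue [0.57673946 0.26848044] [0.5769 0.2713] 0.0125
orange [0.57273071 0.27644443] [0.5723 0.278 ] 0.0127
green [0.57007161 0.27867443] [0.5701 0.2782] 0.0029Traceback (most recent call last):
  File "<stdin>", line 5, in <module>
TypeError: 'NoneType' object is not subscriptable
```

The arm blocks the top view, so I'll move it further away.

Call:
drive_tool --rows '[{"angular": [0,0,0],"slide": [0,-0.6,0],"grip": 0.55},{"angular": [0,0,0],"slide": [0,-0.6,0],"grip": 0.55},{"angular": [0,0,0],"slide": [0,-0.6,0],"grip": 0.55},{"angular": [0,0,0],"slide": [0,-0.4,0],"grip": 0.55},{"angular": [0,0,0],"slide": [0,0,0],"grip": 0.55},{"angular": [0,0,0],"slide": [0,0,0],"grip": 0.55}]'

```text
clock: 38.67
ee_pos: [0.4699, -0.0191, 0.1729]
tool_rot: [3.141, 0.011, -0.001]
force: [-0.0, 0.2, -0.0]
finger_gap: 0.0468
gripper_force: 0.0
```

```bash
python3 - <<'E'
from h import *
t=r.snapshot("top"); s=r.snapshot("scene")
for c,z in(("blue",.052),("orange",.07),("green",.086)):
    q=blob(t,c,z,(80,160,165,240)); print(c,q["c"],np.round(q["circ"][0],4),round(q["circ"][1],4))
q=blob(t,"red",.054,(95,200,150,260),vmin=100); print(q and q["c"])
a=cv2.resize(s["frame"][120:270,90:450],(800,333),interpolation=3); b=cv2.resize(t["frame"][150:240,75:165],(260,260),interpolation=3)
c=np.zeros((260,800,3),np.uint8); c[:,:260]=b; c[:,300:560]=cv2.resize(t["frame"][130:220,345:435],(260,260),interpolation=3)
cv2.imwrite("pics/end.png",np.vstack([a,c])[...,::-1])
E
```

```text
blue [0.55092594 0.2689628 ] [0.5569 0.2849] 0.0287
orange [0.55532077 0.27780681] [0.5577 0.2875] 0.024
green [0.5588718  0.29082025] [0.5586 0.2907] 0.0118
[0.48412787 0.29145142]
```

View pics/end.png

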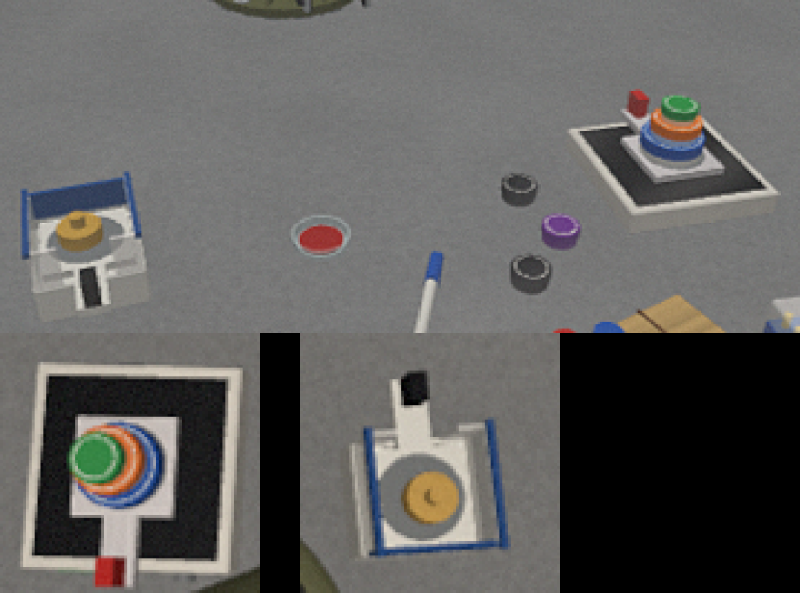

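The stack is upright and centred: blue, orange and green on the tray, with green at top-frame (0.5587, 0.2908) against blue's (0.5585, 0.2905). The white tray and weight are still in the magazine and the open dish hasn't moved. Handing in.

```bash
python3 -c "
from workcell import r
print(r.hand_in())"
```

```text
the job is handed in; nothing more can be done
None
```

The job is done and handed in: the metal tray lies flat on the middle of the warming plate with blue, orange and green stacked upright on it, and the white tray, brass weight and open dish were left in place (about 39 s of the 115 s used).

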